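# Steady the rocking berry scale

## Task

The packing scale with the blue platter rocks because its front left foot, seen from the robot, hangs clear of the bench. Turn that foot's orange knob clockwise until the foot stands on the bench and the scale no longer rocks, then let go; keep the punnet of strawberries standing where it is on the platter and leave the foot knob of the bare-metal scale as it is set.

Things in the scene. Friction and masses are not known exactly. Their poses are not given: they have to be found in the camera images.
- blue_scale: The white scale with the blue platter; it does not slide. Origin at bench level under its centre; front faces -x, left is +y. Housing 225 mm deep, 170 wide, 48 high; platter 150 x 200 mm, 62 mm high, front edge 43 mm ahead of the origin. The knob's axis is at x -105, y +100 mm, its front left corner; pressing that corner with over 10 N rocks it. It stands left or right of the other scale.
- foot_knob (a joint): Angle (rad) of the orange bar knob on the blue scale; grows clockwise seen from above. Starts at -1.3 to -0.75. A thread lowers the foot pad 4 mm per rad; the knob keeps its height. At 0 the pad meets the bench and the bar lies parallel to the scale's left and right sides, white mark to the front; firm stop at +0.15. Turns with about 0.1 N m and stays where it is left.
- foot_knob_grip (a point): Point on the axis of that knob, 70 mm above the bench, where its bar is gripped. The bar is 46 mm long (this point's x), 14 mm thick (its y), from 41 to 82 mm above the bench, over a black disc 42 mm across with its top at 41 mm. z is up. The point turns with the knob; the white mark is at the bar's -x end.
- punnet: Clear plastic punnet of strawberries, 115 x 90 mm and 50 mm high, 0.3 kg, standing loose on the blue platter; origin at the centre of its underside, z up.
- other_knob (a joint): Angle (rad) of the like orange knob of the other scale, the one with the bare-metal platter; that foot is set right (near 0) and is to be left so.

How it is judged:
By the outcome, as a careful person would: the job done as asked, in the order asked, and still so for the second after the job is handed in, with the robot touching nothing.
It also fails if it takes over 35 s, if anything falls off the work surface, if the arm or the gripper's body presses on something with over 40 N, if the wrist force passes 120 N, or if a joint passes its speed limit or range.

## Robot

A 6-joint arm with a two-finger parallel gripper is mounted at the origin on the work surface. World frame = base frame: x ahead of the robot, y to its left, z up, the work surface at z = 0. Lengths are in m, angles in rad, forces in N, time in s.
With the tool pointing down it reaches from about 0.3 to 1 m from the base axis. Payload 5.1 kg.
Tool frame: the origin (TCP) lies at the very end of the fingers, on their centre line; the grasp point (between the pads) lies 19 mm behind it; z points along the fingers, y is the line along which they close (so a half turn about z gives the same grasp; the last joint's range is limited). The gripper opens to 95 mm and grips with 3 to 60 N. Pads are 20 mm wide; open, the fingers measure 119 mm over their backs; the gripper's body (75 mm by 180 mm) begins 59 mm behind the grasp point.
Start: joints at [1.223, 0.124, 1.65, -0, 1.367, -0.083], TCP at [0.17, 0.627, 0.215] pointing down, gripper open.
Joint ranges: [-2.61, 2.61], [-1.02, 2.33], [0.03, 2.71], [-1.35, 4.49], [0.32, 2.68], [-2.91, 2.91]. Speed limits (rad/s): [2.57, 2.57, 3.14, 3.14, 3.14, 3.14].

## Interface

Orientations are given as a rotation vector (axis times angle).
In Python, from workcell import env, eyes, spotter gives the robot as it stands.
- The arm moves only by the shell command python3 -m pendant 'ROWS' [FORCE]. ROWS is JSON, a list of rows, each a list of 7 numbers: the turn, a rotation vector about the world's x, y, z in degrees, then the shift along the world's x, y, z in m, then the opening in per cent of the stroke, from 0 (shut) to 100 (fully open). In form: [[ax, ay, az, x, y, z, gripper], ...]. A call has 1 to 20 rows; each row shifts and turns the commanded pose from where the row before left it; what a row does not reach is not made up. A row lasts 1/12 s, in which the tool goes at most 41.7 mm and 7.16 degrees, less where a joint would pass 70% of its speed; a pose out of reach is approached as far as the arm can. A call with a gripper value outside its range is refused whole. The fingers move at their own pace and stop on an object; FORCE is the grip in N (left out, the last holds). Time passes only in rows, so rows that do not move let the fingers close. It gives the time, the measured TCP pose, the force, the opening and the grip force at its end, in the units of the state.
- env.get_state(): the state, without advancing time (a new reading comes with each control period).
- eyes.get_image(name): name is "scene" or "top"; returns the picture (480x640x3 uint8, red, green, blue); there is no depth.
- eyes.camera_model(name): a dict with "camera_matrix" (3x3 intrinsics, pixels), "eye" and "orientation" of the camera in the world. Camera axes: x right, y down, z forward; pixel columns grow to the right and rows downward; lengths in m; the calibration is good to about 2 mm. A picture is of the moment at which its call begins. camera_model takes no time and is no camera call.
- env.sign_off(): hands the job in; it is judged then, once.
Trained networks look in the newest picture that a camera, given by its name, has taken for a name from the list of things; names that differ only in an ending like _2 or _b are one class to them, and where a whole thing is asked for, a point or a joint stands for the part that bears it (a point fixed in the world has none). Each returns a list of dicts, best first, with "p" (0 to 1); they miss things now and then, are a little off and sometimes report something else, mostly with a low value. They report only what shows in the picture. A call takes as long as a camera call.
- spotter.look_for(camera, target): "at" ([x, y, z] in m, in the coordinates of the camera as it stood for that picture, good to about 4 mm: the middle of the surface that is visible of it).
- spotter.tip_of(camera, target): "at" ([x, y, z] in m, in the coordinates of the camera as it stood for that picture, good to about 4 mm: a listed point, or the origin of a listed thing).
The state is a dict: "t": time; "qpos": joint angles; "joint_vel": joint speeds; "effort": joint torques, N m; "position": TCP position; "tcp_rot": TCP orientation; "force": force on the tool from outside, world axes, zero at the start; "moment": the same for the moment, N m; "opening": opening from 0.0 (shut) to 1.0 (fully open); "grasp_force": force on a finger pad.
Only numpy, scipy, OpenCV 4.12 (cv2) and the standard library are available. Lean on these libraries where they do the work, as an engineer would, in place of code of your own. Each camera call takes 0.05 s, during which the arm holds its last target. There are 200 camera calls.

## Working session

There is one attempt and no reset: what is moved stays moved. The work goes in short steps, Python scripts to look and compute and a shell command to move; the robot and the scene stay as the last step left them, time stands still between calls to the robot, and variables do not carry over. Pictures are saved under pics/ and viewed, at most 10 in all, crops included, and the job is handed in when it is done.

```bash
mkdir -p pics; cat > h.py <<'E'
import numpy as np, cv2
from scipy.spatial.transform import Rotation as R
from workcell import env, eyes, spotter
def cam(n):
    m=eyes.camera_model(n); o=np.array(m["orientation"],float)
    Rm=o if o.shape==(3,3) else (R.from_rotvec(o).as_matrix() if o.size==3 else R.from_quat(o).as_matrix())
    return np.array(m["camera_matrix"]),np.array(m["eye"]),Rm
def snap(n,f):
    im=eyes.get_image(n); cv2.imwrite(f,im[:,:,::-1]); return im
def world(n,p):
    K,e,Rm=cam(n); return Rm@np.array(p)+e
def onz(n,u,v,z):
    K,e,Rm=cam(n); d=Rm@np.linalg.solve(K,[u,v,1]); return e+d*(z-e[2])/d[2]
def px(n,P):
    K,e,Rm=cam(n); q=K@(Rm.T@(np.array(P)-e)); return q[:2]/q[2]
E
python3 - <<'E'
from h import *
for n in("scene","top"):
    print(eyes.camera_model(n)); snap(n,f"pics/{n}0.png")
    for t in("foot_knob_grip","blue_scale","punnet"):
        for d in spotter.tip_of(n,t): print(n,t,round(d["p"],2),world(n,d["at"]).round(3))
s=env.get_state();print(s["t"],s["position"],s["tcp_rot"],s["force"])
E
```

```text
{'camera_matrix': array([[550.4789178 ,   0.        , 322.5636146 ],
       [  0.        , 550.4789178 , 240.96573508],
       [  0.        ,   0.        ,   1.        ]]), 'eye': array([ 1.26840101, -0.45982947,  0.58621339]), 'orientation': array([-1.91054003, -0.98021714,  0.56069732])}
scene foot_knob_grip 0.89 [0.486 0.263 0.066]
scene blue_scale 0.62 [0.607 0.173 0.   ]
scene punnet 0.84 [0.653 0.141 0.058]
{'camera_matrix': array([[586.72893422,   0.        , 324.7899783 ],
       [  0.        , 586.72893422, 249.66710325],
       [  0.        ,   0.        ,   1.        ]]), 'eye': array([0.4671511 , 0.04856769, 0.98764554]), 'orientation': array([-2.18346056,  2.14783237, -0.12576275])}
top foot_knob_grip 0.83 [0.486 0.26  0.068]
top blue_scale 0.91 [ 0.605  0.174 -0.004]
top punnet 0.65 [0.66  0.137 0.059]
0.4 [0.17009318 0.627249   0.21447236] [-4.14702097e-01 -3.11402382e+00  5.09553708e-04] [ 0.64956194 -0.46281082 -0.79675587]
```

View pics/top0.png

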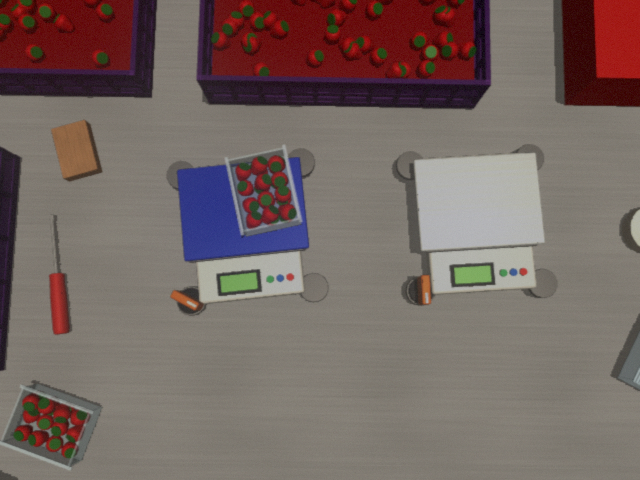

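View pics/scene0.png

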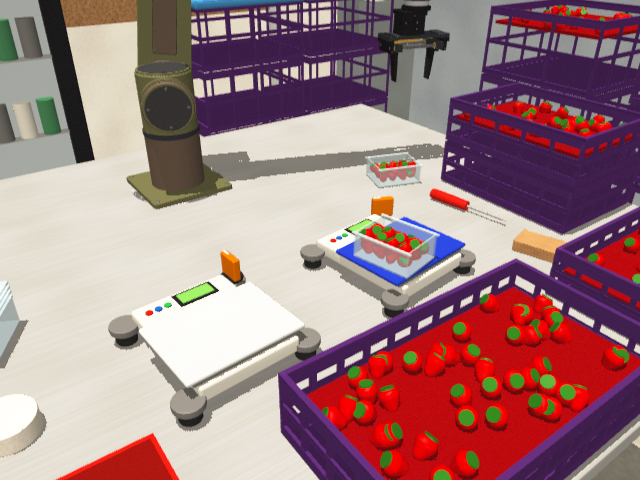

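The blue scale is the left one in the top view, with its knob at about (186,300). The other scale's knob is at (425,290). Next I'll measure the bar and scale angles.

```bash
cat > meas.py <<'E'
from h import *
def bar(im,box=(150,270,225,330)):
    x0,y0,x1,y1=box
    h=cv2.cvtColor(im,cv2.COLOR_RGB2HSV)[y0:y1,x0:x1]
    m=((h[...,0]>5)&(h[...,0]<18)&(h[...,1]>150)&(h[...,2]>90)).astype(np.uint8)
    ys,xs=np.nonzero(m); P=np.array([onz("top",x+x0,y+y0,0.082)[:2] for x,y in zip(xs,ys)])
    c=P.mean(0); w,v=np.linalg.eigh(np.cov(P.T)); d=v[:,1]; d=d*np.sign(-d[0])
    return c,np.degrees(np.arctan2(d[1],d[0])),len(xs)
E
python3 - <<'E'
from meas import *
im=cv2.imread("pics/top0.png")[:,:,::-1].copy()
print(bar(im)); print(bar(im,(400,265,445,315)))
h=cv2.cvtColor(im,cv2.COLOR_RGB2HSV); m=((h[...,0]>110)&(h[...,0]<130)&(h[...,1]>150)&(h[...,2]>70)).astype(np.uint8)
m[:,:150]=0;m[:,330:]=0
c=max(cv2.findContours(m,0,1)[0],key=cv2.contourArea)
hull=cv2.convexHull(c); ap=cv2.approxPolyDP(hull,4,True)[:,0]
for p in ap: print(p,onz("top",*p,0.062).round(4))
cv2.imwrite("pics/crop.png",np.hstack([cv2.resize(im[270:330,155:225],None,fx=5.5,fy=5.5,interpolation=2)[:,:,::-1],cv2.resize(im[270:330,395:465],None,fx=5.5,fy=5.5,interpolation=2)[:,:,::-1]]))
E
```

```text
(array([0.48910222, 0.26228576]), np.float64(-116.29402492908032), 191)
(array([ 0.51352143, -0.11020496]), np.float64(-179.36843241667938), 190)
[293 228] [0.6051 0.0968 0.062 ]
[264 251] [0.5675 0.142  0.062 ]
[186 259] [0.5527 0.265  0.062 ]
[178 171] [0.6947 0.2839 0.062 ]
[224 166] [0.7042 0.2103 0.062 ]
```

View pics/crop.png

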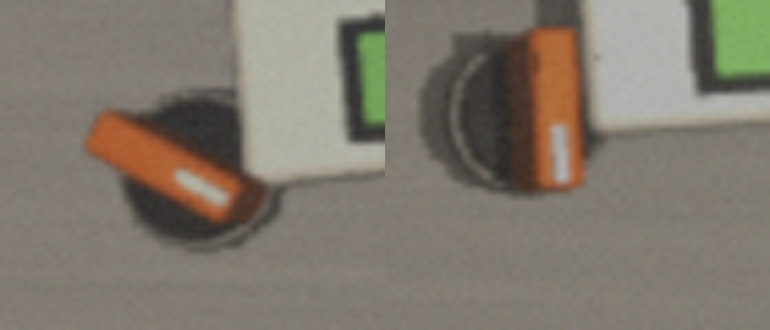

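The mark on the blue knob sits at lower right, so clockwise brings it to the front. The scale's yaw is about 7.3° and the mark's heading is about -116°. The knob therefore needs about -56° of turn about z to reach 0.

```bash
python3 -m pendant '[[0,0,6.6,0.0265,-0.0305,0,50],[0,0,6.6,0.0265,-0.0305,0,50],[0,0,6.6,0.0265,-0.0305,0,50],[0,0,6.6,0.0265,-0.0305,0,50],[0,0,6.6,0.0265,-0.0305,0,50],[0,0,6.6,0.0265,-0.0305,0,50],[0,0,6.6,0.0265,-0.0305,0,50],[0,0,6.6,0.0265,-0.0305,0,50],[0,0,6.6,0.0265,-0.0305,0,50],[0,0,6.6,0.0265,-0.0305,0,50],[0,0,6.6,0.0265,-0.0305,0,50],[0,0,6.6,0.0265,-0.0305,0,50],[0,0,0,0,0,0,50],[0,0,0,0,0,0,50]]' 30
cat > st.py <<'E'
from meas import *
s=env.get_state(); y=R.from_rotvec(s["tcp_rot"]).as_matrix()
print("t",round(s["t"],2),"pos",np.round(s["position"],4),"yaw_y",round(np.degrees(np.arctan2(y[1,1],y[0,1])),1),"z",y[:,2].round(3),"F",np.round(s["force"],1),"M",np.round(s["moment"],2),"op",round(s["opening"],3),"gf",s["grasp_force"],"q",np.round(s["qpos"],2))
E
python3 st.py
```

```text
t: 1.57
position: [0.4839, 0.2663, 0.2147]
tcp_rot: [1.627, -2.687, -0.0]
force: [-0.7, -0.1, 0.4]
opening: 0.499
grasp_force: 0.0
t 1.57 pos [0.4839 0.2663 0.2147] yaw_y 152.4 z [-0.  0. -1.] F [-0.7 -0.1  0.4] M [ 0.05  0.04 -0.  ] op 0.499 gf 0.0 q [ 0.41 -0.09  1.87  0.    1.37 -2.25]
```

```bash
python3 -m pendant '[[0,0,1.3,0.0036,-0.0053,-0.03,50],[0,0,0,0,0,-0.04,50],[0,0,0,0,0,-0.035,50],[0,0,0,0,0,-0.015,50],[0,0,0,0,0,0,50],[0,0,0,0,0,0,50]]' 30 >/dev/null
python3 st.py; python3 - <<'E'
from h import *
a=snap("top","pics/t1.png");b=snap("scene","pics/s1.png")
cv2.imwrite("pics/c1.png",np.hstack([cv2.resize(a[230:350,110:260],(400,320)),cv2.resize(b[140:260,310:460],(400,320))])[:,:,::-1])
E
```

```text
t 2.07 pos [0.4853 0.2633 0.094 ] yaw_y 154.0 z [-0.002 -0.001 -1.   ] F [0.  0.5 0.4] M [ 0.11  0.01 -0.  ] op 0.501 gf 0.0 q [ 0.4   0.02  1.97  0.    1.15 -2.29]
```

View pics/c1.png

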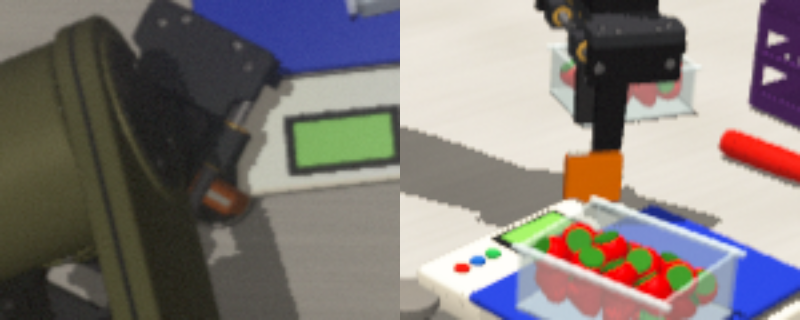

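The gripper is above the bar and lined up with it. I'll correct the last 2 mm, go down and close.

```bash
python3 -m pendant '[[0,0,0,0.002,-0.0022,-0.012,50],[0,0,0,0,0,-0.013,50],[0,0,0,0,0,-0.013,50],[0,0,0,0,0,0,50],[0,0,0,0,0,0,50],[0,0,0,0,0,0,40]]' 25 >/dev/null
python3 st.py; python3 -m pendant '[[0,0,0,0,0,0,0],[0,0,0,0,0,0,0],[0,0,0,0,0,0,0],[0,0,0,0,0,0,0],[0,0,0,0,0,0,0],[0,0,0,0,0,0,0],[0,0,0,0,0,0,0],[0,0,0,0,0,0,0]]' 25 >/dev/null; python3 st.py
```

```text
t 2.67 pos [0.4884 0.2602 0.0563] yaw_y 154.0 z [-0.001 -0.    -1.   ] F [-0.3  0.9  0.3] M [ 0.06  0.05 -0.02] op 0.464 gf 0.0 q [ 0.39  0.07  1.99  0.    1.08 -2.29]
t 3.33 pos [0.4883 0.2606 0.057 ] yaw_y 154.0 z [-0.     0.001 -1.   ] F [-2.5  1.4  3.6] M [ 0.25  0.63 -0.17] op 0.143 gf 24.954761266708374 q [ 0.39  0.07  1.99  0.    1.08 -2.29]
```

```bash
python3 -m pendant '[[0,0,-5,0,0,0,0],[0,0,-5,0,0,0,0],[0,0,-5,0,0,0,0],[0,0,-5,0,0,0,0],[0,0,-5,0,0,0,0],[0,0,-5,0,0,0,0],[0,0,0,0,0,0,0],[0,0,0,0,0,0,0]]' 25 >/dev/null
python3 st.py; python3 -m pendant '[[0,0,-5,0,0,0,0],[0,0,-5,0,0,0,0],[0,0,-5,0,0,0,0],[0,0,-5,0,0,0,0],[0,0,-4,0,0,0,0],[0,0,0,0,0,0,0],[0,0,0,0,0,0,0]]' 25 >/dev/null; python3 st.py
```

```text
t 4.0 pos [0.4884 0.2605 0.057 ] yaw_y 124.1 z [-0.  0. -1.] F [-4.2  0.6  4. ] M [ 0.26  0.72 -0.11] op 0.145 gf 24.9552521109581 q [ 0.39  0.07  1.99  0.    1.08 -1.77]
t 4.58 pos [0.4885 0.2604 0.057 ] yaw_y 100.1 z [-0.  0. -1.] F [-3.5  1.1  4.7] M [ 0.22  0.66 -0.08] op 0.146 gf 24.95511531829834 q [ 0.39  0.07  1.99  0.    1.08 -1.36]
```

```bash
for i in 1; do python3 -m pendant '[[0,0,-2,0,0,0,0],[0,0,0,0,0,0,0]]' 25 >/dev/null; python3 st.py; python3 -m pendant '[[0,0,-2,0,0,0,0],[0,0,0,0,0,0,0]]' 25 >/dev/null; python3 st.py;  python3 -m pendant '[[0,0,-2,0,0,0,0],[0,0,0,0,0,0,0],[0,0,0,0,0,0,0]]' 25 >/dev/null; python3 st.py; done | cut -c1-150
```

```text
t 4.75 pos [0.4885 0.2604 0.057 ] yaw_y 98.1 z [-0.  0. -1.] F [-3.7  1.4  4.9] M [ 0.17  0.64 -0.11] op 0.148 gf 24.95736300945282 q [ 0.39  0.07  1.
t 4.92 pos [0.4885 0.2605 0.057 ] yaw_y 96.2 z [-0.  0. -1.] F [-3.   1.3  5.1] M [0.15 0.74 0.11] op 0.146 gf 24.98547524213791 q [ 0.39  0.07  1.99 
t 5.17 pos [0.4885 0.2604 0.0571] yaw_y 94.3 z [ 0. -0. -1.] F [-3.7  0.6  5.3] M [0.18 0.71 0.52] op 0.152 gf 25.12943834066391 q [ 0.39  0.07  1.99
```

The resisting moment has jumped, so the pad or the stop is engaged. I'll let go, move straight up and look.

```bash
python3 -m pendant '[[0,0,0,0,0,0,40],[0,0,0,0,0,0,40],[0,0,0,0,0,0,40],[0,0,0,0,0,0,40],[0,0,0,0,0,0.015,40],[0,0,0,0,0,0.03,40],[0,0,0,0,0,0.04,40],[0,0,0,0,0,0.04,40],[0,0,0,-0.03,0.02,0.01,40],[0,0,0,-0.03,0.025,0,40],[0,0,0,-0.03,0.025,0,40],[0,0,0,-0.03,0.025,0,40],[0,0,0,-0.03,0.025,0,40],[0,0,0,-0.03,0.025,0,40],[0,0,0,0,0.04,0,40],[0,0,0,0,0.04,0,40],[0,0,0,0,0.04,0,40],[0,0,0,0,0,0,40]]' 25 >/dev/null
python3 st.py; python3 - <<'E'
from meas import *
a=snap("top","pics/t2.png");b=snap("scene","pics/s2.png")
print(bar(a),bar(a,(400,265,445,315)))
cv2.imwrite("pics/c2.png",np.hstack([cv2.resize(a[140:320,150:330],(400,400)),cv2.resize(b[180:320,290:480],(400,400))])[:,:,::-1])
E
```

```text
t 6.67 pos [0.3077 0.5302 0.1899] yaw_y 94.2 z [-0.001  0.001 -1.   ] F [-0.7 -0.6 -1.3] M [-0.02  0.04 -0.02] op 0.402 gf 0.0 q [ 0.96  0.06  1.76  0.    1.32 -0.69]
(array([0.49087449, 0.26044582]), np.float64(-170.63636593631367), 192) (array([ 0.51302539, -0.11028093]), np.float64(-179.1685178687731), 192)
```

View pics/c2.png

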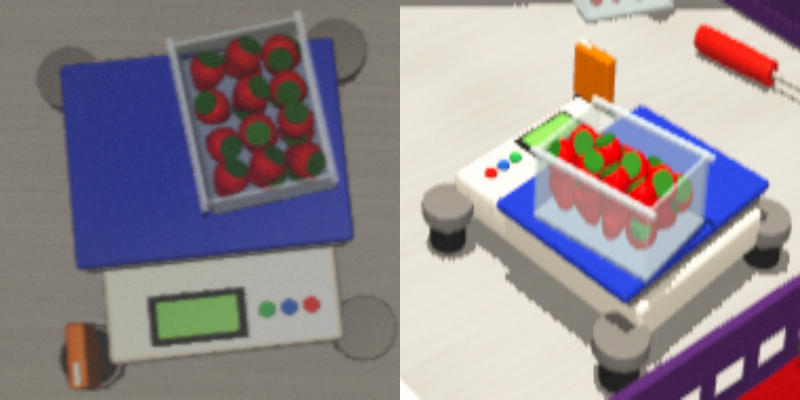

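The bar is nearly parallel to the scale's sides with the mark to the front, and the punnet hasn't moved. Before deciding, I'll measure the bar's angle against the scale more carefully, using the other knob as a reference.

```bash
cat > fine.py <<'E'
from meas import *
import sys
ims=[eyes.get_image("top").astype(float) for _ in range(5)]; im=np.mean(ims,0)
def edge(p,q,z,s=0.008,ch=None,n=60):
    """subpixel: sample profiles perpendicular to world line p->q (at height z); return refined angle deg and residual"""
    p,q=np.array(p),np.array(q); d=(q-p)/np.linalg.norm(q-p); nrm=np.array([-d[1],d[0]])
    off=np.arange(-s,s,0.0002); X=[];Y=[]
    for t in np.linspace(.12,.88,n):
        c=p+t*(q-p); uv=np.array([px("top",[*(c+o*nrm),z]) for o in off],np.float32)
        pr=cv2.remap(im.astype(np.float32),uv[None,:,0],uv[None,:,1],1)[0]
        g=np.abs(np.gradient(cv2.GaussianBlur(pr,(1,0+9),0),axis=0)).sum(1); g=np.where(g>.5*g.max(),g,0)
        X.append(t*np.linalg.norm(q-p)); Y.append((g*off).sum()/g.sum())
    X,Y=np.array(X),np.array(Y); k=np.abs(Y-np.median(Y))<.004
    for _ in range(4):
        f=np.polyfit(X[k],Y[k],1); r=np.abs(Y-np.polyval(f,X)); k=r<max(.0006,1.5*np.median(r))
    return np.degrees(np.arctan2(d[1],d[0])+np.arctan(f[0])),np.polyval(f,np.linalg.norm(q-p)/2)*1e3,r.mean()*1e3
def W(u,v,z): return onz("top",u,v,z)[:2]
print("blue left",edge(W(186,259,.062),W(178,171,.062),.062))
print("blue front",edge(W(186,259,.062),W(307,251,.062),.062))
print("blue housing front",edge(W(200,303,.048),W(302,295,.048),.048))
print("metal left",edge(W(419,250,.062),W(415,160,.062),.062))
print("metal front",edge(W(419,250,.062),W(541,244,.062),.062))
print("metal housing front",edge(W(434,293,.048),W(535,288,.048),.048))
for nm,b in(("blue",(165,275,225,325)),("metal",(405,265,445,315))):
    x0,y0,x1,y1=b; c=cv2.resize(im.astype(np.uint8)[y0:y1,x0:x1],None,fx=6,fy=6,interpolation=cv2.INTER_CUBIC)
    h=cv2.cvtColor(c,cv2.COLOR_RGB2HSV)
    for v in(120,150,165):
        m=((h[...,0]>4)&(h[...,0]<20)&(h[...,1]>120)&(h[...,2]>v)).astype(np.uint8)
        k=max(cv2.findContours(m,0,1)[0],key=cv2.contourArea); k=cv2.convexHull(k)[:,0]
        P=np.array([onz("top",(a+.5)/6-.5+x0,(e+.5)/6-.5+y0,.082)[:2] for a,e in k])*1e4
        r=cv2.minAreaRect(P.astype(np.float32)); bx=cv2.boxPoints(r); e=max((bx[1]-bx[0],bx[2]-bx[1]),key=np.linalg.norm); e=e*np.sign(-e[0])
        print(nm,v,np.degrees(np.arctan2(e[1],e[0])).round(2),np.array(r[0])/1e4,np.array(r[1])/10)
    cv2.imwrite(f"pics/k_{nm}_{sys.argv[1]}.png",c[:,:,::-1])
E
python3 fine.py a
```

```text
Traceback (most recent call last):
  File "fine.py", line 18, in <module>
    print("blue left",edge(W(186,259,.062),W(178,171,.062),.062))
                      ~~~~^^^^^^^^^^^^^^^^^^^^^^^^^^^^^^^^^^^^^^
  File "fine.py", line 9, in edge
    c=p+t*(q-p); uv=np.array([px("top",[*(c+o*nrm),z]) for o in off],np.float32)
                              ~~^^^^^^^^^^^^^^^^^^^^^^
  File "h.py", line 15, in px
    K,e,Rm=cam(n); q=K@(Rm.T@(np.array(P)-e)); return q[:2]/q[2]
           ~~~^^^
  File "h.py", line 5, in cam
    m=eyes.camera_model(n); o=np.array(m["orientation"],float)
ValueError: time passes only in moves, steps and waits
```

```bash
sed -i 's/^def cam(n):/import functools\n@functools.cache\ndef cam(n):/' h.py; sed -i 's/range(5)/range(3)/' fine.py; python3 fine.py a; python3 st.py|cut -c1-60
```

```text
blue left (np.float64(7.101418517173507), np.float64(2.9250566857917253), np.float64(0.21760499871924407))
blue front (np.float64(-82.83904463992461), np.float64(-2.1260589618843873), np.float64(0.17533268650350056))
blue housing front (np.float64(-82.79779975769166), np.float64(2.853016615545758), np.float64(0.14581640007497834))
metal left (np.float64(4.587787826728294), np.float64(-0.218327479366611), np.float64(0.16460574040132467))
metal front (np.float64(-85.58668434514414), np.float64(-1.6325984759525498), np.float64(0.27210318456229704))
metal housing front (np.float64(-86.42126297095857), np.float64(1.7363132753282577), np.float64(0.6055900013626381))
blue 120 -173.33 [0.48795249 0.2607947 ] [44.92805481 13.13254242]
blue 150 -172.96 [0.48796138 0.26079778] [43.13788452 11.15386505]
blue 165 -173.09 [0.48801577 0.26074858] [41.11230164  9.2874527 ]
metal 120 -177.28 [ 0.51028203 -0.11121201] [44.80688477 13.07449036]
metal 150 -177.37 [ 0.51029263 -0.11142196] [43.07645569 11.33122025]
metal 165 -177.42 [ 0.51014575 -0.11126381] [41.24395142  9.66941757]
t 7.17 pos [0.3088 0.5247 0.1922] yaw_y 93.9 z [ 0.001  0.00
```

The bar is at about +0.005 rad, give or take 0.01. That is right at contact, so I'll regrip more firmly and turn it a little further to be sure the foot carries load.

```bash
python3 -m pendant '[[0,0,3,0.0224,-0.033,0,40],[0,0,0,0.0224,-0.033,0,40],[0,0,0,0.0224,-0.033,0,40],[0,0,0,0.0224,-0.033,0,40],[0,0,0,0.0224,-0.033,0,40],[0,0,0,0.0224,-0.033,0,40],[0,0,0,0.0224,-0.033,0,40],[0,0,0,0.0224,-0.033,0,40],[0,0,0,0,0,-0.03,40],[0,0,0,0,0,-0.03,40],[0,0,0,0,0,-0.02,40],[0,0,0,0,0,0,40],[0,0,0,0,0,0,40]]' 25 >/dev/null
python3 st.py
```

```text
t 8.25 pos [0.4869 0.2606 0.1109] yaw_y 96.9 z [-0.002 -0.001 -1.   ] F [-0.1  0.1  0.5] M [ 0.01 -0.03 -0.04] op 0.399 gf 0.0 q [ 0.39 -0.    1.96  0.    1.18 -1.3 ]
```

```bash
python3 -m pendant '[[0,0,0,0.001,0,-0.02,40],[0,0,0,0,0,-0.02,40],[0,0,0,0,0,-0.012,40],[0,0,0,0,0,0,40],[0,0,0,0,0,0,40],[0,0,0,0,0,0,0],[0,0,0,0,0,0,0],[0,0,0,0,0,0,0],[0,0,0,0,0,0,0],[0,0,0,0,0,0,0],[0,0,0,0,0,0,0],[0,0,0,0,0,0,0]]' 50 >/dev/null
python3 st.py; python3 -m pendant '[[0,0,-2,0,0,0,0],[0,0,0,0,0,0,0]]' 50 >/dev/null;python3 st.py; python3 -m pendant '[[0,0,-2,0,0,0,0],[0,0,0,0,0,0,0]]' 50 >/dev/null;python3 st.py
```

```text
t 9.25 pos [0.4894 0.2608 0.0606] yaw_y 97.0 z [ 0.001 -0.001 -1.   ] F [-0.4 -5.   5.5] M [-0.91  0.01 -0.02] op 0.144 gf 50.000717639923096 q [ 0.39  0.06  1.99 -0.    1.09 -1.3 ]
t 9.42 pos [0.4894 0.2607 0.0606] yaw_y 95.0 z [ 0.001 -0.001 -1.   ] F [-0.7 -4.9  5.8] M [-0.93  0.01  0.32] op 0.142 gf 50.03079414367676 q [ 0.39  0.06  1.99 -0.    1.09 -1.26]
t 9.58 pos [0.4894 0.2607 0.0607] yaw_y 93.1 z [ 0.001 -0.002 -1.   ] F [ 0.3 -5.8  6.4] M [-0.88  0.04  0.7 ] op 0.145 gf 50.174880623817444 q [ 0.39  0.06  1.99 -0.    1.09 -1.23]
```

```bash
python3 -m pendant '[[0,0,-2,0,0,0,0],[0,0,0,0,0,0,0],[0,0,0,0,0,0,0]]' 50 >/dev/null;python3 st.py; python3 -m pendant '[[0,0,0,0,0,0,40],[0,0,0,0,0,0,40],[0,0,0,0,0,0,40],[0,0,0,0,0,0,40],[0,0,0,0,0,0.015,40],[0,0,0,0,0,0.03,40],[0,0,0,0,0,0.04,40],[0,0,0,0,0,0.04,40],[0,0,0,-0.03,0.02,0.01,40],[0,0,0,-0.03,0.025,0,40],[0,0,0,-0.03,0.025,0,40],[0,0,0,-0.03,0.025,0,40],[0,0,0,-0.03,0.025,0,40],[0,0,0,-0.03,0.025,0,40],[0,0,0,0,0.04,0,40],[0,0,0,0,0.04,0,40],[0,0,0,0,0.04,0,40],[0,0,0,0,0,0,40]]' 25 >/dev/null
python3 st.py; python3 fine.py b; python3 - <<'E'
from h import *
print([(round(d["p"],2),world("top",d["at"]).round(3)) for d in (eyes.get_image("top") is not None and spotter.tip_of("top","punnet"))])
E
```

```text
t 9.83 pos [0.4894 0.2606 0.0607] yaw_y 91.2 z [ 0.002 -0.002 -1.   ] F [-0.5 -6.1  6. ] M [-0.93  0.05  0.97] op 0.146 gf 50.541744232177734 q [ 0.39  0.06  1.99 -0.    1.09 -1.2 ]
t 11.33 pos [0.3073 0.5313 0.1927] yaw_y 91.2 z [-0.002  0.001 -1.   ] F [ 0.  -1.8 -0.4] M [-0.01  0.02 -0.  ] op 0.401 gf 0.0 q [ 0.96  0.06  1.76  0.    1.33 -0.63]
blue left (np.float64(7.147519533256165), np.float64(2.940223516861929), np.float64(0.21900233734023605))
blue front (np.float64(-82.83435587648727), np.float64(-2.118245257803606), np.float64(0.1739954149613852))
blue housing front (np.float64(-82.79939524376117), np.float64(2.875672860092527), np.float64(0.1477749432176209))
metal left (np.float64(4.61268078882687), np.float64(-0.2268262927762484), np.float64(0.1652191964542995))
metal front (np.float64(-85.60131859868928), np.float64(-1.6376617716469921), np.float64(0.27034531353257024))
metal housing front (np.float64(-86.36621050857451), np.float64(1.6806993822034835), np.float64(0.5763892741055696))
blue 120 -173.28 [0.48792544 0.26079365] [44.87661438 13.09808044]
blue 150 -173.24 [0.48797241 0.26081633] [43.13478088 11.03630676]
blue 165 -173.43 [0.4880064  0.26080203] [41.1381012   9.48031235]
metal 120 -177.35 [ 0.51027432 -0.11120953] [44.81076965 13.10844879]
metal 150 -177.57 [ 0.51028354 -0.11139016] [43.04981079 11.10879669]
metal 165 -177.91 [ 0.51016606 -0.11135557] [41.21758728  9.49037552]
[(0.94, array([0.658, 0.142, 0.06 ]))]
```

The bar reads about +0.007 rad and resisted nearly 1 N m, so the foot is firmly on the bench. The punnet and the other knob read unchanged, so I'm handing in.

```bash
python3 -c "
from workcell import env
print(env.sign_off())"
```

```text
the job is handed in; nothing more can be done
None
```

The job is handed in at about 12 s: I turned the blue scale's foot knob clockwise to about 0, where it held against nearly 1 N m, so the foot should be on the bench, though I did not test the scale for rocking; I let go, and the punnet and the other scale's knob showed no change in the pictures.

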